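Centre the macaron tower on its plinth

ROBOT

A 6-joint arm with a two-finger parallel gripper is mounted at the origin on the work surface. World frame = base frame: x ahead of the robot, y to its left, z up, the work surface at z = 0. Lengths are in m, angles in rad, forces in N, time in s.
With the tool pointing down it reaches from about 0.25 to 0.775 m from the base axis. Payload 4 kg.
Tool frame: the origin (TCP) lies on the mounting face of the last link; the fingertips stand 173 mm ahead of it and the grasp point (between the pads) lies 155 mm ahead of it; z points along the fingers, y is the line along which they close (so a half turn about z gives the same grasp; the last joint's range is limited). The gripper opens to 85 mm and grips with 20 to 120 N. Pads are 22 mm wide; open, the fingers measure 114 mm over their backs; the gripper's body (76 mm by 85 mm) begins 54 mm behind the grasp point. The pads swing forward as they close: fully open they stand 13 mm farther back than shut.
Start: joints at [1.21, 0.087, 1.371, -0, 1.684, -0.103], TCP at [0.14, 0.532, 0.405] pointing down, gripper open.
Joint ranges: [-3.1, 3.1], [-0.76, 2.03], [0.27, 2.55], [-1.08, 4.22], [0.17, 2.65], [-2.57, 2.57]. Speed limits (rad/s): [2.79, 2.79, 3.14, 3.14, 3.14, 3.14].

INTERFACE

Orientations are given as a unit quaternion [w, x, y, z].
In Python, from bench import robot gives the robot as it stands.
- The arm moves only by the tool drive_tool, never from a script. Its argument "steps" is a list of rows, each a list of 3 entries, a list of its own where there are three numbers: the opening, from 0 (shut) to 1 (fully open), then the shift along the tool's x, y, z in mm, then the turn about the tool's z in rad. A call has 1 to 20 rows; each row is the pose to reach, as a shift and turn from the pose commanded when the call began, along the tool's axes at that moment; what a row does not reach only later rows make up. A row lasts 1/8 s, in which the tool goes at most 62.5 mm and 10.7 degrees, less where a joint would pass 70% of its speed; a pose out of reach is approached as far as the arm can. A call with a gripper value outside its range is refused whole. The fingers move at their own pace and stop on an object; "force" is the grip in N (left out, the last holds). Time passes only in rows, so rows that repeat a pose let the fingers close. It gives the time, the measured TCP pose, the force, the opening and the grip force at its end, in the units of the state.
- robot.sense(): the state, without advancing time (a new reading comes with each control period).
- robot.get_image(name): name is "scene" or "side" or "wrist"; returns a dict with "img" (400x640x3 uint8, red, green, blue), "z_map" (400x640 float32, m along the optical axis (not along the pixel's ray), 0 where there is no reading), "fx", "fy", "cx", "cy" (pixels), "world_from_camera" (4x4, takes a point from camera to world coordinates). Camera axes: x right, y up, looking along -z (the intrinsics and any distortion apply to the point x, -y, -z); pixel columns grow to the right and rows downward; lengths in m; the calibration is good to about 2 mm. A picture is of the moment at which its call begins.
- robot.hand_in(): hands the job in; it is judged then, once.
The state is a dict: "clock": time; "joint_positions": joint angles; "qvel": joint speeds; "effort": joint torques, N m; "position": TCP position; "tcp_rot": TCP orientation; "ft_force": force on the tool from outside, world axes, zero at the start; "moment": the same for the moment, N m; "opening": finger opening in m; "gripper_force": force on a finger pad.
Only numpy, scipy, OpenCV 4.12 (cv2) and the standard library are available. Lean on these libraries where they do the work, as an engineer would, in place of code of your own. Each camera call takes 0.05 s, during which the arm holds its last target. There are 200 camera calls.

TASK

The wobbly macaron tower stands off-centre on its marble plinth: nudge it with light taps of the fingertips until it stands upright in the middle of the plinth, within 6 mm of the centre, and take the hand away. Only push it gently and low down; do not pinch, lift, tip or knock it over, leave the plinth where it is, and do not disturb anything else on the table.

Things in the scene. Friction and masses are not known exactly. Their poses are not given: they have to be found in the camera images.
- tower: rigid resin tower of four pink and cream macarons, red ball on top, 107 mm high, about 0.2 kg. Origin: centre of its underside; z up. Lowest macaron widest: 54 mm across at 5 to 17 mm up, but stands on only 34 mm, so it wobbles; those above are 50, 46, 42 mm across, 22 mm high each. Slides under 1 to 2 N on the lowest macaron, tips if pushed higher; spoilt by over 10 N or 17 degrees of tilt
- plinth: round white marble plinth, 116 mm across and 60 mm high, 1.7 kg, standing loose on a dark slate board whose top is 8 mm above the table. Its origin is the centre of its underside, so the centre of its top face lies 60 mm above it; turned about its vertical axis at random, which does not show
- macaron_a: loose pink macaron lying on the slate board, 48 mm across, 22 mm high; bystander; origin at the centre of its underside
- macaron_b: loose green macaron lying on the slate board, 48 mm across, 22 mm high; bystander; origin at the centre of its underside
- coupe: empty stemmed coupe glass, 90 mm across, 140 mm high; bystander; origin at the centre of its underside
- vase: green glass vase, 72 mm across, with flowers up to 230 mm high and 60 mm out from its axis; bystander; origin at the centre of its underside
- cake_plate: white plate 220 mm across with a yellow wedge-shaped cake, 150 mm high in all; bystander; origin at the centre of its underside
- bowl: small gold bowl, 90 mm across, 45 mm high; bystander; origin at the centre of its underside
- spoon: brass spoon lying on the table; bystander; origin at the centre of its underside
Not all that is in view belongs to the job. Leave any blue or green look-alike of the tower alone.

How it is judged:
At the end, for the whole second after the job is handed in: The tower stands upright (within 3 degrees) and still on top of the plinth, its axis within 6 mm of the plinth's, and the plinth is within 12 mm of where it was (horizontal distance between tower and plinth below 0.006 m and z of tower in the frame of plinth between 0.057 and 0.063 m and angle between tower's own z axis and vertical below 0.05 rad and linear speed of tower below 0.01 m/s and angular speed of tower below 0.1 rad/s and distance of plinth from where it was at the start of the episode below 0.012 m); the robot touches nothing.
It fails at once if the tower is tipped (more than 0.3 rad) or falls off the plinth (angle between tower's own z axis and vertical above 0.3 rad or z of tower in the frame of plinth below 0.05 m).
It fails at once if the tower is lifted more than 8 mm off the plinth (z of tower in the frame of plinth above 0.068 m).
It fails at once if the tower is hit or squeezed with more than 10 N (contact force between tower and the fingers above 10 N or contact force between tower and the arm above 10 N).
It fails at once if the plinth is shifted by more than 12 mm (distance of plinth from where it was at the start of the episode above 0.012 m).
It fails at once if another thing on the table is shifted by more than 15 mm (distance of any of macaron_a, macaron_b, coupe, vase, cake_plate, bowl, spoon from where it was at the start of the episode above 0.015 m).
It also fails if it takes over 45 s, if anything falls off the work surface, if the arm or the gripper's body presses on something with over 40 N, if the wrist force passes 120 N, or if a joint passes its speed limit or range.

## Working session

There is one attempt and no reset: what is moved stays moved. The work goes in short steps, Python scripts to look and compute and a tool call to move; the robot and the scene stay as the last step left them, time stands still between calls to the robot, and variables do not carry over. Pictures are saved under pics/ and viewed, at most 10 in all, crops included, and the job is handed in when it is done.

Besides the shell and the picture viewer there is one more tool, called after ">>>" by a JSON object that holds its "fn" and its "kwargs". drive_tool: Moves the arm, as the interface text tells. Its arguments: {"type":"object","properties":{"steps":{"type":"array"},"force":{"type":"number"}},"required":["steps"]}

```bash
mkdir -p pics; ls
cat > h.py <<'E'
import numpy as np, cv2
from bench import robot
def grab(n):
    d=robot.get_image(n); return d
def pts(d):
    z=d["z_map"]; v,u=np.mgrid[:z.shape[0],:z.shape[1]]
    x=(u-d["cx"])/d["fx"]*z; y=(v-d["cy"])/d["fy"]*z
    P=np.stack([x,-y,-z,np.ones_like(z)],-1)@np.array(d["world_from_camera"]).T
    P[z==0]=np.nan
    return P[...,:3]
def save(d,n): cv2.imwrite("pics/"+n,cv2.cvtColor(d["img"],cv2.COLOR_RGB2BGR))
E
python3 - <<'E'
from h import *
a=[grab("scene"),grab("side")]
print({k:(v if np.size(v)<17 else 0) for k,v in a[0].items()}); print(a[1]["world_from_camera"])
cv2.imwrite("pics/a.png",cv2.cvtColor(cv2.resize(np.vstack([x["img"] for x in a]),(480,600)),cv2.COLOR_RGB2BGR))
print(robot.sense())
E
```

```text
pics
{'img': 0, 'z_map': 0, 'fx': 515.3401197900295, 'fy': 515.3401197900295, 'cx': 315.27043770183883, 'cy': 199.6286558221223, 'world_from_camera': array([[ 4.62002074e-02, -7.47070836e-01,  6.63137019e-01,
         1.56016203e+00],
       [ 9.98931546e-01,  3.53116353e-02, -2.98136751e-02,
        -4.12197974e-02],
       [-1.14352536e-03,  6.63805886e-01,  7.47904030e-01,
         1.17348150e+00],
       [ 0.00000000e+00,  0.00000000e+00,  0.00000000e+00,
         1.00000000e+00]])}
[[-0.97827614  0.11523762 -0.17232554  0.35181064]
 [-0.2069234  -0.49231831  0.84546164  1.226453  ]
 [ 0.01258997  0.86275313  0.50546862  0.83226192]
 [ 0.          0.          0.          1.        ]]
{'clock': 0.1, 'joint_positions': array([ 1.20990723e+00,  8.79075807e-02,  1.37212443e+00,  2.01799616e-05,
        1.68357204e+00, -1.03085473e-01]), 'qvel': array([-1.06911898e-03, -1.53349563e-03, -2.27782738e-03,  4.02278333e-04,
       -2.21606073e-03, -4.91317911e-05]), 'effort': array([ 2.39326495e-03, -3.53017867e+01, -3.14218712e+01,  6.90050751e-05,
        7.95703847e-03, -2.06975830e-05]), 'position': array([0.14018641, 0.53173549, 0.40363052]), 'tcp_rot': array([-2.40981255e-04,  1.28543961e-01,  9.91703302e-01, -9.76454748e-04]), 'ft_force': array([-0.43065884, -0.75313905, -0.03768506]), 'moment': array([0.00797966, 0.01391981, 0.01670308]), 'gripper_force': 0.0, 'opening': 0.08528717268241968}
```

View pics/a.png

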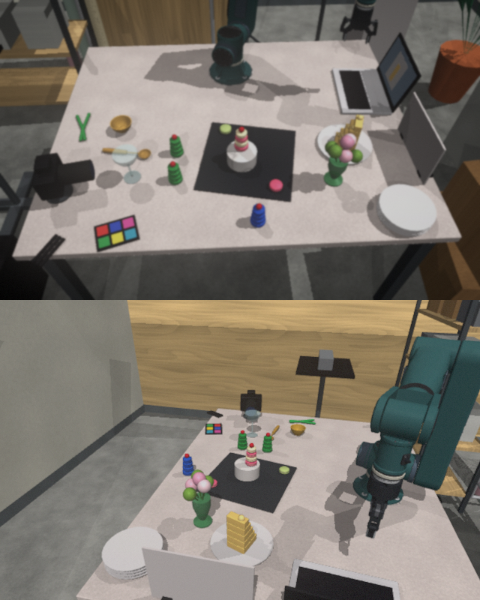

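The picture shows the white plinth at about (322,209) and the tower at about (320,187) in full-size scene pixels. The side view has the tower at about (333,213). Next I'll measure both with depth in the two views.

```bash
cat >> h.py <<'E'
from scipy.optimize import least_squares
def circ(P,r):
    f=lambda c:np.hypot(P[:,0]-c[0],P[:,1]-c[1])-r
    s=least_squares(f,np.median(P[:,:2],0),loss="soft_l1",f_scale=0.002)
    return s.x*1000,np.std(s.fun)*1000,len(P)
def measure(n,c0=None,verbose=True):
    d=grab(n); P=pts(d); I=d["img"].astype(int)
    near=np.hypot(P[...,0]-c0[0],P[...,1]-c0[1])<0.09
    hsv=cv2.cvtColor(d["img"],cv2.COLOR_RGB2HSV)
    out={}
    z=P[...,2]
    body=near&(z>.018)&(z<.058)&(hsv[...,1]<60)&(hsv[...,2]>90)
    out["plinth"]=circ(P[body],.058)
    top=near&(z>.064)&(z<.0705)
    out["topz"]=np.median(z[top])
    for k,(a,b,r) in dict(m1=(.074,.085,.027),m2=(.0965,.106,.025),m3=(.1185,.128,.023),m4=(.14,.15,.021)).items():
        m=near&(z>a)&(z<b); 
        if m.sum()>10: out[k]=circ(P[m],r)
    if verbose:
        print(n)
        for k,v in out.items(): print(" ",k,np.round(v[0],1) if k!="topz" else round(v*1e3,1),*(np.round(v[1:],1) if k!="topz" else []))
    return d,P,out
E
python3 - <<'E'
from h import *
d=grab("scene");P=pts(d);print(P[209,322],P[187,320])
c=P[205:215,315:330].reshape(-1,3).mean(0)
for n in("scene","side"):
    d,P,o=measure(n,c)
    near=np.hypot(P[...,0]-c[0],P[...,1]-c[1])<0.06
    v,u=np.where(near&(P[...,2]>.012)); print(u.min(),u.max(),v.min(),v.max())
    im=d["img"][v.min()-40:v.max()+40,u.min()-70:u.max()+70]
    cv2.imwrite("pics/b_%s.png"%n,cv2.cvtColor(cv2.resize(im,None,fx=2.5,fy=2.5),cv2.COLOR_RGB2BGR))
a,b=[cv2.imread("pics/b_%s.png"%n) for n in("scene","side")]
h=min(a.shape[0],b.shape[0]); cv2.imwrite("pics/b.png",cv2.resize(np.hstack([a[:h],b[:h]]),(800,min(600,int(h*800/(a.shape[1]+b.shape[1]))))))
E
```

```text
[0.61546956 0.02023533 0.06714247] [0.58739831 0.01569697 0.12840217]
scene
  plinth [583.2  22.8] 1.6 318.0
  topz 67.6
  m1 [564.9  21.8] 8.7 55.0
  m2 [564.5  21.7] 2.1 45.0
  m3 [564.   21.6] 2.2 44.0
  m4 [564.9  21.4] 2.3 40.0
302 341 169 237
side
  plinth [584.8  22.4] 2.0 295.0
  topz 67.4
  m1 [567.1  19.8] 1.8 53.0
  m2 [567.2  21. ] 2.8 40.0
  m3 [565.7  20.8] 2.0 29.0
  m4 [566.1  19.9] 2.1 33.0
313 338 191 238
```

View pics/b.png

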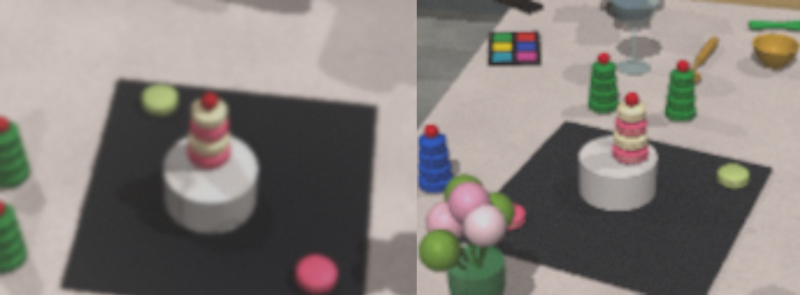

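The pictures agree. The tower sits about 18.5 mm from the plinth centre, toward the robot (−x). The gripper body would hit the upper tower if the shut tips pushed. So I'll push with the back of an open finger, with tool y along world +x. First I'll go above the near side and check the finger shape.

>>> {"fn": "drive_tool", "kwargs": {"steps": [[1, [-37, -34, 0], 0.11], [1, [-75, -68, 0], 0.22], [1, [-112, -102, 0], 0.33], [1, [-150, -137, 0], 0.44], [1, [-187, -171, 0], 0.55], [1, [-225, -205, 0], 0.66], [1, [-262, -239, 0], 0.77], [1, [-300, -273, 0], 0.88], [1, [-337, -307, 0], 0.99], [1, [-375, -342, 0], 1.1], [1, [-412, -376, 0], 1.21], [1, [-449, -410, 0], 1.313], [1, [-449, -410, 0], 1.313], [1, [-449, -410, 0], 1.313], [1, [-449, -410, 0], 1.313]]}}

```text
clock: 2.12
position: [0.4693, 0.0219, 0.4049]
tcp_rot: [-0.0, 0.706, 0.708, 0.0]
ft_force: [-0.3, -0.2, 1.2]
opening: 0.0852
gripper_force: 0.0
```

Run:
```python
from h import *
s=robot.sense();T=s["position"];print(s["clock"],T,s["tcp_rot"],s["opening"],s["ft_force"])
ds=[]
for n in("scene","side"):
    d=grab(n);P=pts(d)
    near=(abs(P[...,0]-T[0])<.12)&(abs(P[...,1]-T[1])<.07)&(P[...,2]>.2)&(P[...,2]<.42)
    Q=P[near];print(n,len(Q),Q.min(0)-T)
    for a in range(-180,-40,10):
        q=Q[(Q[:,2]-T[2]>a/1e3)&(Q[:,2]-T[2]<=(a+10)/1e3)]-T
        if len(q): print(a,len(q),"x",np.round(1e3*np.array([q[:,0].min(),q[:,0].max()])),"y",np.round(1e3*np.array([q[:,1].min(),q[:,1].max()])))
    v,u=np.where(near);im=d["img"][v.min()-15:v.max()+70,u.min()-40:u.max()+40]
    ds.append(cv2.resize(im,(400,int(400*im.shape[0]/im.shape[1]))))
h=min(600,*[x.shape[0] for x in ds]); cv2.imwrite("pics/c.png",cv2.cvtColor(np.hstack([x[:h] for x in ds]),cv2.COLOR_RGB2BGR))
```

```text
2.125 [0.46932325 0.0219152  0.40485884] [-8.60336095e-05  7.06389601e-01  7.07823201e-01  2.02404667e-04] 0.08524605784072496 [-0.26867317 -0.18621513  1.15040492]
scene 1004 [-0.02358198 -0.037459   -0.1599862 ]
-160 12 x [45. 53.] y [-9. 10.]
-150 21 x [46. 58.] y [-9. 10.]
-140 25 x [47. 60.] y [-9. 10.]
-130 4 x [56. 58.] y [-4.  7.]
-120 10 x [45. 72.] y [-12.   7.]
-110 49 x [47. 77.] y [-12.  13.]
-100 31 x [-24.  74.] y [-16.  16.]
-90 46 x [-19.  76.] y [-16.  16.]
-80 67 x [-8. 75.] y [-19.  18.]
-70 74 x [10. 73.] y [-18.  19.]
-60 73 x [26. 69.] y [-12.  13.]
-50 44 x [ 4. 42.] y [-33.  37.]
side 1303 [-0.07428069 -0.01720651 -0.1604257 ]
-170 1 x [-45. -45.] y [5. 5.]
-160 17 x [-54.  54.] y [ 1. 15.]
-150 26 x [-56.  55.] y [-3. 13.]
-140 28 x [-56.  55.] y [ 4. 15.]
-130 25 x [-57.  55.] y [ 3. 17.]
-120 49 x [-73.  70.] y [-15.  18.]
-110 92 x [-74.  74.] y [-11.  19.]
-100 122 x [-73.  71.] y [-17.  22.]
-90 96 x [-72.  69.] y [-13.  23.]
-80 118 x [-69.  69.] y [ 2. 26.]
-70 148 x [-68.  66.] y [-6. 23.]
-60 95 x [-67.  67.] y [-17.  17.]
-50 45 x [-36.  36.] y [ 7. 43.]
```

View pics/c.png

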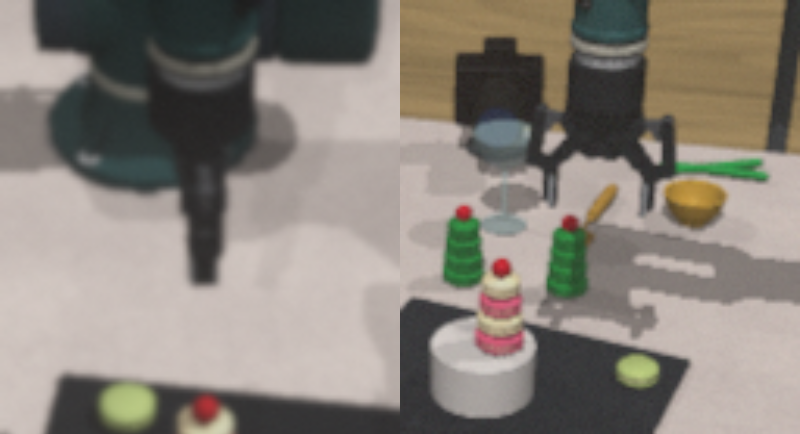

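The fingers have outward knuckles (side view ~±74 mm at x≈530 and 670), so pushing with a finger's back would hit the tower high. Pushing with a finger's side (tool x) looks better. I'll check the linkage width first.

Run:
```python
from h import *
s=robot.sense();T=s["position"]
for n in("scene","side","wrist"):
    d=grab(n);P=(pts(d)-T)*1e3
    if n=="wrist": save(d,"w.png"); print("wrist cam",np.round((np.array(d["world_from_camera"])[:3,3]-T)*1e3)); 
    near=(abs(P[...,0])<100)&(abs(P[...,1])<70)&(P[...,2]>-175)&(P[...,2]<-20)
    Q=P[near];print(n,len(Q))
    for a in range(-170,-30,10):
        q=Q[(Q[:,2]>a)&(Q[:,2]<=a+10)]
        r=[]
        for lo,hi in((-85,-60),(-60,-40),(-40,40),(40,60),(60,85)):
            m=q[(q[:,0]>lo)&(q[:,0]<hi)]
            r.append("%d[%d,%d]"%(len(m),m[:,1].min(),m[:,1].max()) if len(m) else "-")
        print(a,*r)
    if n=="scene":
        # silhouette widths per row: dark/no depth region
        v,u=np.where(near); 
        for r in range(v.min(),v.max()+1,2):
            x=u[v==r]; print(r,x.min(),x.max(),np.round(np.nanmedian(P[r,x],0)),end="; ")
        print("zero depth",(d["z_map"][v.min():v.max(),u.min():u.max()]==0).sum())
```

```text
scene 652
-170 - - - 2[0,7] -
-160 - - - 14[-9,10] -
-150 - - - 17[-8,10] -
-140 - - - 23[-9,10] 1[-6,-6]
-130 - - - 5[-6,6] -
-120 - - - 4[-11,0] 2[-2,0]
-110 - - 2[-13,-10] 13[-11,6] 41[-12,13]
-100 - - 11[-16,15] 3[-13,-11] 13[-10,10]
-90 - - 17[-16,16] 2[-16,-1] 29[-10,10]
-80 - - 37[-19,18] 2[-11,-11] 29[-10,10]
-70 - - 37[-17,19] 7[-8,13] 34[-12,10]
-60 - - 26[-10,9] 18[-8,6] 26[-12,12]
-50 - - 49[-35,37] 2[-3,1] -
-40 - - 94[-37,37] 2[-1,6] -
86 306 306 [  2. -37. -22.]; 88 306 335 [  7.  -1. -26.]; 90 307 335 [ 17.   0. -24.]; 92 307 335 [ 23.  18. -26.]; 94 307 334 [ 31.  -2. -26.]; 96 308 333 [ 32.  -2. -32.]; 98 311 331 [ 33.  -1. -37.]; 100 313 327 [ 34.  -4. -43.]; 102 314 328 [ 30.  -1. -51.]; 104 314 328 [ 34.  -1. -55.]; 106 314 328 [ 34.  -1. -62.]; 108 314 327 [ 38.  -3. -66.]; 110 315 327 [ 39.  -2. -71.]; 112 315 327 [ 64.  -2. -57.]; 114 315 327 [ 65.  -2. -63.]; 116 315 327 [ 67.  -2. -68.]; 118 315 327 [ 67.  -3. -75.]; 120 317 326 [ 69.  -1. -79.]; 122 317 326 [ 70.  -1. -85.]; 124 317 326 [  53.    0. -105.]; 126 317 326 [  64.   -0. -103.]; 128 317 327 [  71
[... 560 characters left out ...]
6] 77[5,24] 10[0,15] 10[6,16]
-70 8[8,14] 20[-6,13] 91[-5,22] 22[-5,15] 9[6,19]
-60 12[-11,17] 13[-4,11] 50[-9,18] 10[-4,14] 7[-9,17]
-50 - - 45[5,37] - -
-40 - - 82[2,41] - -
wrist cam [  0.  83. -31.]
wrist 36584
-170 - 9[-9,4] - 6[-7,3] -
-160 - 418[-11,11] - 431[-11,11] -
-150 - 696[-11,11] - 681[-11,11] -
-140 - 854[-11,12] - 845[-11,12] -
-130 - 838[-9,12] - 845[-10,12] -
-120 432[5,13] 1011[-11,14] 38[10,13] 963[-11,14] 474[-12,13]
-110 2594[-12,14] 2166[-12,13] 591[8,17] 2087[-13,13] 2690[-12,14]
-100 1571[5,13] 367[-2,17] 7139[1,18] 261[-1,18] 1706[5,13]
-90 600[9,13] 143[7,13] 5355[9,20] 78[7,13] 691[7,13]
-80 - - 4[19,20] - -
-70 - - - - -
-60 - - - - -
-50 - - - - -
-40 - - - - -
```

View pics/w.png

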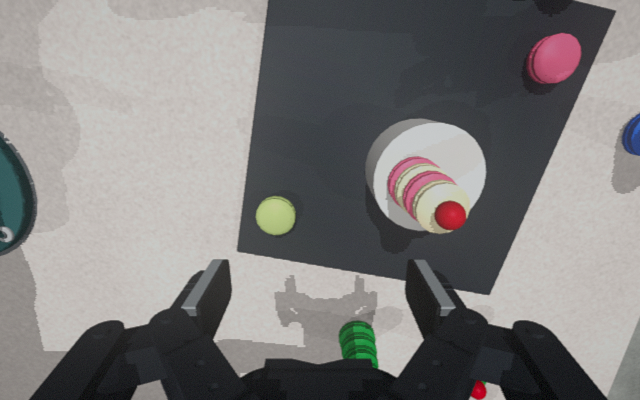

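The wrist view shows both open fingers, with pads at about (215,290) and (425,290), and the tower at (430,195). The finger sides are ±11 mm and the linkages about ±12.5 mm. The tower has 4 mm of clearance there, so a finger's side along tool x is fine. I'll turn −90°, which puts the camera behind, and use the −y finger.

>>> {"fn": "drive_tool", "kwargs": {"steps": [[1, [6, 4, 0], -0.175], [1, [12, 8, 0], -0.35], [1, [18, 12, 0], -0.525], [1, [24, 16, 0], -0.7], [1, [30, 20, 0], -0.875], [1, [36, 24, 0], -1.05], [1, [42, 28, 0], -1.225], [1, [49, 30, 0], -1.4], [1, [49, 30, 0], -1.571], [1, [49, 30, 30], -1.571], [1, [49, 30, 65], -1.571], [1, [49, 30, 100], -1.571], [1, [49, 30, 130], -1.571], [1, [49, 30, 150], -1.571], [1, [49, 30, 160], -1.571], [1, [49, 30, 160], -1.571], [1, [49, 30, 160], -1.571]]}}

```text
clock: 4.5
position: [0.5003, 0.07, 0.2459]
tcp_rot: [0.001, -0.0, 1.0, 0.0]
ft_force: [-0.2, 0.0, 1.0]
opening: 0.0852
gripper_force: 0.0
```

```bash
cat >> h.py <<'E'
def fing(d,P,T):
    Q=(P-T)*1e3
    m=(abs(Q[...,0])<20)&(abs(Q[...,1]+50)<14)&(Q[...,2]<-128)&(Q[...,2]>-175)&(d["img"].max(-1)<110)
    q=P[m]*1e3
    if len(q)>5: print("  finger x",np.percentile(q[:,0],[3,97]).round(1),"y",np.percentile(q[:,1],[3,97]).round(1),"z",np.percentile(q[:,2],[1,3,10]).round(1),len(q))
def look():
    s=robot.sense();T=s["position"];print("t",s["clock"],"T",(T*1e3).round(1),"q",s["tcp_rot"].round(3),"F",s["ft_force"].round(2))
    o=[]
    for n in("scene","side"):
        d,P,_=measure(n,np.array([.584,.0225])); fing(d,P,T); o.append(d)
    return o
E
python3 - <<'E'
from h import *
a=look()
b=[cv2.resize(x["img"][130:260,c-65:c+65],(400,400)) for x,c in zip(a,(322,325))]
cv2.imwrite("pics/d.png",cv2.cvtColor(np.hstack(b),cv2.COLOR_RGB2BGR))
E
```

```text
t 4.5 T [500.3  70.  245.9] q [ 0.001 -0.     1.     0.   ] F [-0.25  0.04  0.99]
scene
  plinth [583.2  22.6] 1.6 329.0
  topz 67.4
  m1 [563.8  20.8] 8.7 61.0
  m2 [564.2  21.8] 2.3 48.0
  m3 [562.8  20.7] 10.4 39.0
  m4 [542.1  23.1] 6.8 89.0
side
  plinth [584.5  22.5] 2.1 324.0
  topz 67.2
  m1 [567.7  20.1] 2.1 43.0
  m2 [566.8  20.5] 2.4 36.0
  m3 [567.4  21.3] 2.5 36.0
  m4 [566.2  20.3] 2.9 33.0
  finger x [489.6 500.8] y [21.6 31.7] z [84.2 84.9 87.7] 13
```

View pics/d.png

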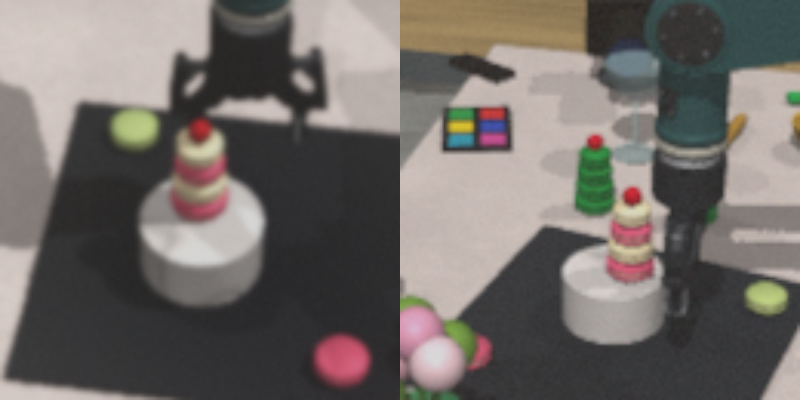

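The hand is in place: in the side view the finger at (680,270) stands just behind the tower at (630,255), with its tip at z≈84 mm. Next: down 11 mm and close in.

>>> {"fn": "drive_tool", "kwargs": {"steps": [[1, [0, 0, 6], 0], [1, [0, 0, 11], 0], [1, [-5, 0, 11], 0], [1, [-10, 0, 11], 0], [1, [-15, 0, 11], 0], [1, [-19, 0, 11], 0], [1, [-22, 0, 11], 0], [1, [-24, 0, 11], 0], [1, [-26, 0, 11], 0], [1, [-28, 0, 11], 0], [1, [-30, 0, 11], 0], [1, [-31, 0, 11], 0], [1, [-32, 0, 11], 0], [1, [-32, 0, 11], 0]]}}

```text
clock: 6.35
position: [0.5319, 0.0699, 0.2337]
tcp_rot: [0.0, -0.0, 1.0, 0.0]
ft_force: [-1.4, -1.6, 0.1]
opening: 0.0857
gripper_force: 0.6
```

Run:
```python
from h import *
look()
```

```text
t 6.35 T [531.9  69.9 233.7] q [ 0. -0.  1.  0.] F [-1.39 -1.55  0.05]
scene
  plinth [582.8  22.6] 1.5 326.0
  topz 67.5
  m1 [567.4  22. ] 6.5 55.0
  m2 [567.   22.1] 2.1 46.0
  m3 [567.4  20.4] 7.6 38.0
  m4 [560.3  29.5] 15.6 117.0
side
  plinth [584.5  22.4] 1.9 277.0
  topz 67.5
  m1 [561.8  23.4] 6.3 41.0
  m2 [566.9  22. ] 6.6 26.0
  m3 [569.3  20.6] 2.8 21.0
  m4 [566.1  21.1] 11.8 23.0
  finger x [520.8 546.6] y [22.6 30.8] z [61.  63.4 66.1] 25
```

>>> {"fn": "drive_tool", "kwargs": {"steps": [[1, [-1, 0, 0], 0], [1, [-2, 0, 0], 0], [1, [-3, 0, 0], 0], [1, [-4, 0, 0], 0], [1, [-5, 0, 0], 0], [1, [-6, 0, 0], 0], [1, [-7, 0, 0], 0], [1, [-8, 0, 0], 0], [1, [-8, 0, 0], 0], [1, [-8, 0, 0], 0]]}}

```text
clock: 7.7
position: [0.54, 0.0699, 0.2337]
tcp_rot: [0.0, -0.0, 1.0, 0.0]
ft_force: [-1.7, -0.5, -0.3]
opening: 0.0857
gripper_force: 0.3
```

```bash
sed -i 's/^    z=P\[...,2\]$/    z=P[...,2]; bright=d["img"].max(-1)>115/; s/m=near&(z>a)&(z<b); /m=near\&bright\&(z>a)\&(z<b)/' h.py
python3 - <<'E'
from h import *
a=look()
b=[cv2.resize(x["img"][130:260,c-65:c+65],(400,400)) for x,c in zip(a,(322,325))]
cv2.imwrite("pics/e.png",cv2.cvtColor(np.hstack(b),cv2.COLOR_RGB2BGR))
E
```

```text
t 7.7 T [540.   69.9 233.7] q [ 0. -0.  1.  0.] F [-1.74 -0.49 -0.29]
scene
  plinth [583.   22.5] 1.7 329.0
  topz 67.5
  m1 [575.3  21.1] 4.3 65.0
  m2 [575.5  21.9] 1.8 41.0
  m3 [575.7  21.8] 2.1 39.0
  m4 [575.4  22.2] 1.9 39.0
side
  plinth [584.3  22.6] 2.1 290.0
  topz 67.4
  m1 [599.1  64.1] 4.3 25.0
  m2 [595.3  63.1] 3.5 19.0
  m3 [593.   60.9] 4.2 21.0
  m4 [577.7  20.4] 1.7 24.0
  finger x [527.4 555.1] y [16.4 31.9] z [64.3 64.5 65.1] 23
```

View pics/e.png

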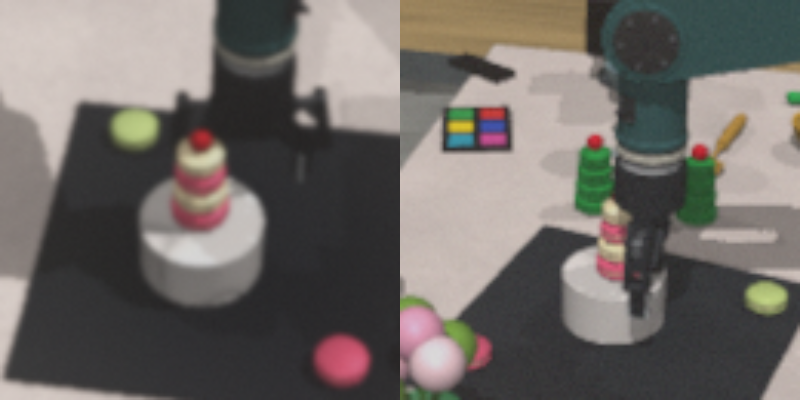

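The tower stays upright and follows the finger 1:1 (scene view at (200,190), plinth centre lying lower at (202,215)). About 7.5 mm is left, then I'll retreat.

>>> {"fn": "drive_tool", "kwargs": {"steps": [[1, [-1, 0, 0], 0], [1, [-2, 0, 0], 0], [1, [-3, 0, 0], 0], [1, [-4, 0, 0], 0], [1, [-5, 0, 0], 0], [1, [-6, 0, 0], 0], [1, [-7, 0, 0], 0], [1, [-7.5, 0, 0], 0], [1, [-7.5, 0, 0], 0], [1, [-6, 0, 0], 0], [1, [0, 0, 0], 0], [1, [20, 0, 0], 0], [1, [50, 0, 0], 0], [1, [80, 0, -20], 0], [1, [110, 0, -60], 0], [1, [130, 0, -100], 0], [1, [130, 0, -100], 0], [1, [130, 0, -100], 0], [1, [130, 0, -100], 0]]}}

```text
clock: 10.18
position: [0.4098, 0.0698, 0.3321]
tcp_rot: [-0.002, -0.0, 1.0, -0.0]
ft_force: [0.5, -0.4, 0.1]
opening: 0.0857
gripper_force: 0.0
```

Run:
```python
from h import *
look();a=look()
b=[cv2.resize(x["img"][130:260,c-65:c+65],(400,400)) for x,c in zip(a,(322,325))]
cv2.imwrite("pics/f.png",cv2.cvtColor(np.hstack(b),cv2.COLOR_RGB2BGR))
```

```text
t 10.175 T [409.8  69.8 332.1] q [-0.002 -0.     1.    -0.   ] F [ 0.49 -0.36  0.07]
scene
  plinth [583.   22.8] 1.8 325.0
  topz 67.4
  m1 [582.6  22. ] 5.0 61.0
  m2 [582.7  21.3] 2.0 33.0
  m3 [583.1  21.5] 2.0 47.0
  m4 [582.5  21.7] 1.9 39.0
  finger x [412. 422.] y [15.6 24.1] z [181.8 182.  186.6] 24
side
  plinth [584.6  22.4] 1.9 324.0
  topz 67.4
  m1 [585.   19.8] 2.8 52.0
  m2 [586.   20.7] 2.2 32.0
  m3 [586.   20.4] 2.6 33.0
  m4 [586.2  21.1] 2.7 34.0
  finger x [400.  419.1] y [23.7 30.8] z [172.9 172.9 173. ] 10
t 10.275 T [409.9  69.8 332.2] q [-0.002 -0.     1.    -0.   ] F [ 0.11  0.93 -0.13]
scene
  plinth [583.   22.6] 1.6 322.0
  topz 67.6
  m1 [582.9  22. ] 5.2 60.0
  m2 [582.3  21.5] 1.8 35.0
  m3 [621.9  26. ] 8.5 36.0
  m4 [582.6  22.1] 2.7 42.0
  finger x [412.8 422.2] y [15.4 24.2] z [182.5 183.9 186.6] 20
side
  plinth [584.5  22.6] 2.1 325.0
  topz 67.4
  m1 [585.4  20.7] 1.9 45.0
  m2 [586.2  20.9] 2.8 34.0
  m3 [585.9  20.5] 2.3 36.0
  m4 [585.8  20.8] 2.5 34.0
  finger x [400.1 419.3] y [23.  28.7] z [172.7 172.7 172.9] 10
```

View pics/f.png

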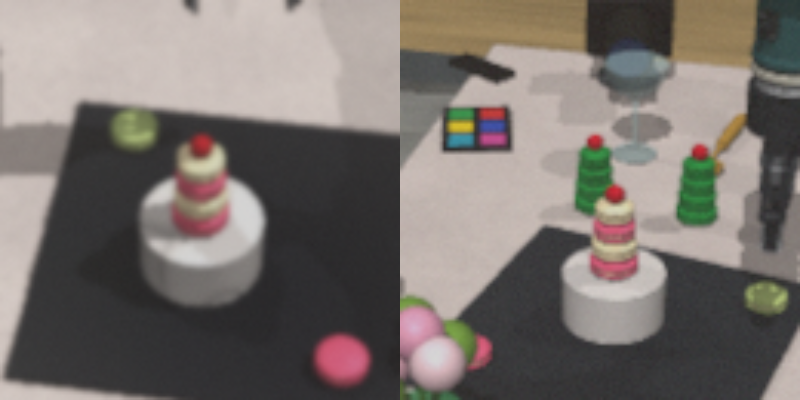

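The tower stands upright in the middle of the plinth (scene (200,190), side (614,245)), about 1.5 mm off centre, and the hand is clear. Handing in.

```bash
python3 -c "
from bench import robot
print(robot.hand_in())"
```

```text
the job is handed in; nothing more can be done
None
```

I slid the tower to about 1.5 mm from the plinth's centre by camera measurement; it stands upright, the plinth has not measurably moved, the hand is clear, and the job is handed in (no verdict was returned).

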